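# Check the sprung noses of the objectives

### The job

Before these objectives go on a nosepiece, check by touch that the spring-loaded nose of each gives and comes back: with the fingertips press the nose of the short one lightly down about half its travel, keep it there for half a second and let it rise fully; then do the same with the middle-sized one and last with the tall one, from low to high power. Press only as hard as the spring needs, not hard against the stop, and do not lift, shift or tilt any objective. The squat objective has no sprung nose: do not touch it, and leave everything else on the bench where it is.

Things in the scene. Friction and masses are not known exactly. Their poses are not given: they have to be found in the camera images.
- objective_rack: Black block 64 x 216 mm on a steel base plate 78 x 232 x 4 mm, fixed to the bench. Origin: centre of its underside, on the bench; x across it, y along its row of four blind holes, which stand 52 mm apart centre to centre; z up. Its top is 28 mm above the bench. An objective stands in each hole, front lens up, in any order.
- objective_short: The short microscope objective with a sprung nose: bare steel barrel 30 mm across with a dark knurled ring at its foot, 42 mm tall above the rack's top. Loose, its 5 mm long thread standing in a hole with 1 mm play each way. Origin: centre of the thread's foot, 23 mm above the bench; z along the barrel, up.
- nose_short_rim (a point): Centre of the upper end of the short objective's nose: a steel tube 21 mm across that stands 10.5 mm out of the barrel, its flat rim round the front lens, which is sunk about 1 mm so that a flat fingertip meets only the rim. 70 mm above the bench at rest; moves with the nose.
- nose_short (a joint): How far the nose of the short objective is pushed into its barrel (m): 0 fully out, 0.006 against its stop. Spring return: it starts to move at 2 N and takes 5 N at half travel and 8 N just before the stop, where it turns hard.
- objective_middle: The middle-sized microscope objective with a sprung nose: bare steel barrel 30 mm across with a dark knurled ring at its foot, 50 mm tall above the rack's top. Loose, its 5 mm long thread standing in a hole with 1 mm play each way. Origin: centre of the thread's foot, 23 mm above the bench; z along the barrel, up.
- nose_middle_rim (a point): Centre of the upper end of the middle-sized objective's nose: a steel tube 16 mm across that stands 11 mm out of the barrel, its flat rim round the front lens, which is sunk about 1 mm so that a flat fingertip meets only the rim. 78 mm above the bench at rest; moves with the nose.
- nose_middle (a joint): How far the nose of the middle-sized objective is pushed into its barrel (m): 0 fully out, 0.006 against its stop. Spring return: it starts to move at 2 N and takes 5 N at half travel and 8 N just before the stop, where it turns hard.
- objective_tall: The tall, slender-nosed microscope objective with a sprung nose: bare steel barrel 30 mm across with a dark knurled ring at its foot, 59 mm tall above the rack's top. Loose, its 5 mm long thread standing in a hole with 1 mm play each way. Origin: centre of the thread's foot, 23 mm above the bench; z along the barrel, up.
- nose_tall_rim (a point): Centre of the upper end of the tall, slender-nosed objective's nose: a steel tube 12 mm across that stands 11.5 mm out of the barrel, its flat rim round the front lens, which is sunk about 1 mm so that a flat fingertip meets only the rim. 87 mm above the bench at rest; moves with the nose.
- nose_tall (a joint): How far the nose of the tall, slender-nosed objective is pushed into its barrel (m): 0 fully out, 0.006 against its stop. Spring return: it starts to move at 2 N and takes 5 N at half travel and 8 N just before the stop, where it turns hard.
- objective_plain: The squat low-power objective, without a sprung nose: barrel 30 mm across, its front a fixed wide ring 26 mm across with the lens sunk in it, 30 mm tall above the rack's top. Loose in its hole like the others. Origin: centre of the thread's foot; z up.
- loupe: Bystander: black eye loupe, 40 mm across, 38 mm tall, behind the rack. Origin: centre of its underside.
- sample_jar_2: Bystander: small white jar with a screw lid, 30 mm across, 36 mm tall, in front of the rack. Origin: centre of its underside.
- tweezers_flat: Bystander: steel tweezers lying in front of the rack, 122 x 13 x 9 mm. Origin: centre of its underside, y along it.
- collet_0: Bystander: steel collet, 25 mm across, 30 mm tall, off the rack's left end. Origin: centre of its underside.
- dish_a: Bystander: clear petri dish with lid, 62 mm across, 16 mm tall, off the rack's right end. Origin: centre of its underside.
- part_b: Bystander: flat machined block 36 x 36 x 12 mm, behind the rack. Origin: centre of its underside.
- caliper: Bystander: digital caliper lying on the bench at the left front, 70 x 200 x 18 mm. Origin: centre of its underside.

How it is judged:
By the outcome, as a careful person would: the job done as asked, in the order asked, and still so for the second after the job is handed in, with the robot touching nothing.
It also fails if it takes over 45 s, if anything falls off the work surface, if the arm or the gripper's body presses on something with over 40 N, if the wrist force passes 120 N, or if a joint passes its speed limit or range.

### The arm

A 6-joint arm with a two-finger parallel gripper is mounted at the origin on a cart in front of the work surface, level with it; the furniture and walls round the work are solid. World frame = base frame: x ahead of the robot, y to its left, z up, the work surface at z = 0. Lengths are in m, angles in rad, forces in N, time in s.
With the tool pointing down it reaches from about 0.3 to 0.775 m from the base axis. Payload 14.6 kg.
Tool frame: the origin (TCP) lies between the finger pads; the fingertips stand ctrl.tip_extent ahead of it and the grasp point (between the pads) lies 3 mm ahead of it (ctrl.tip_extent is the distance from the TCP to the fingertips, in m); z points along the fingers, y is the line along which they close (so a half turn about z gives the same grasp; the last joint's range is limited). The gripper opens to 94 mm and grips with 3 to 60 N. Pads are 16 mm wide; open, the fingers measure 119 mm over their backs; the gripper's body (75 mm by 177 mm) begins 78 mm behind the grasp point.
Start: joints at [1.28, 0.3, 1.521, -0, 1.321, -0.067], TCP at [0.122, 0.536, 0.227] pointing down, gripper open.
Joint ranges: [-3.03, 3.03], [-0.79, 2.21], [0.23, 2.52], [-1.04, 4.18], [0, 3.07], [-2.55, 2.55]. Speed limits (rad/s): [2.22, 2.22, 2.57, 3.14, 3.14, 3.14].

### API

Orientations are given as [roll, pitch, yaw] about the fixed x, y, z axes, in that order (R = Rz(yaw) Ry(pitch) Rx(roll)).
In Python, from station import ctrl gives the robot as it stands.
- The arm moves only by the tool jog_arm, called after "Request:" as name(argument=value, ...) on one line, values as JSON. Schema: {"type":"object","properties":{"segments":{"type":"object","properties":{"tx":{"type":"array","items":{"type":"number"},"minItems":1,"maxItems":10},"ty":{"type":"array","items":{"type":"number"},"minItems":1,"maxItems":10},"tz":{"type":"array","items":{"type":"number"},"minItems":1,"maxItems":10},"ax":{"type":"array","items":{"type":"number"},"minItems":1,"maxItems":10},"ay":{"type":"array","items":{"type":"number"},"minItems":1,"maxItems":10},"az":{"type":"array","items":{"type":"number"},"minItems":1,"maxItems":10}},"additionalProperties":false,"required":["tx","ty","tz","ax","ay","az"]},"aperture":{"type":"number"},"grip_force":{"type":"number"},"only":{"type":"string"},"quiet":{"type":"boolean"},"lines":{"type":"string"}},"required":["segments"],"additionalProperties":false}. segments is an object with one list for each field, all of the same length, 1 to 10, a row being the entries at one place: tx, ty, tz (the shift in m), ax, ay, az (a rotation vector in rad); each row shifts and turns the commanded pose from where the row before left it, along the tool's axes as they then stand; what a row does not reach is not made up. A row lasts 1/10 s, in which the tool goes at most 0.05 m and 0.15 rad, less where a joint would pass 70% of its speed; a pose out of reach is approached as far as the arm can. aperture is the finger opening in m, set as the call begins (left out keeps the last). The fingers move at their own pace and stop on an object; grip_force is the grip in N (left out, the last holds). Time passes only in rows, so rows that do not move let the fingers close. The tool returns the time, the measured TCP pose, the force, the opening and the grip force at its end. only (a regular expression) keeps the lines of the reply that match it, lines (a string "A,B") keeps lines A to B, and quiet returns only ok. Input that does not fit is refused with a message, and nothing moves.
- ctrl.get_obs(): the state, without advancing time (a new reading comes with each control period).
- ctrl.camera(name): name is "scene" or "top" or "wrist"; returns a dict with "pixels" (420x560x3 uint8, blue, green, red), "fx", "fy", "cx", "cy" (pixels), "extrinsics" (4x4, takes a point from camera to world coordinates). Camera axes: x right, y up, looking along -z (the intrinsics and any distortion apply to the point x, -y, -z); pixel columns grow to the right and rows downward; lengths in m; the calibration is good to about 2 mm. The wrist camera is an equidistant fisheye: a pixel r from the principal point sees the ray r / f radians off the axis. A picture is of the moment at which its call begins. There is no depth.
- ctrl.hand_in(): hands the job in; it is judged then, once.
The state is a dict: "time_s": time; "qpos": joint angles; "joint_vel": joint speeds; "tau": joint torques, N m; "ee_pos": TCP position; "eef_rot": TCP orientation; "force": force on the tool from outside, world axes, zero at the start; "moment": the same for the moment, N m; "grip_width": finger opening in m; "grip_force": force on a finger pad.
Only numpy, scipy, OpenCV 4.12 (cv2) and the standard library are available. Lean on these libraries where they do the work, as an engineer would, in place of code of your own. Each camera call takes 0.05 s, during which the arm holds its last target. There are 200 camera calls.

## Working session

There is one attempt and no reset: what is moved stays moved. The work goes in short steps, Python scripts to look and compute and a tool call to move; the robot and the scene stay as the last step left them, time stands still between calls to the robot, and variables do not carry over. Pictures are saved under pics/ and viewed, at most 10 in all, crops included, and the job is handed in when it is done.

```bash
ls; mkdir -p pics
```

Run:
```python
from station import ctrl
import cv2
for n in("top","scene"):
    c=ctrl.camera(n);cv2.imwrite(f"pics/{n}0.png",c["pixels"]);print(n,c["fx"],c["fy"],c["cx"],c["cy"],c["extrinsics"])
print(ctrl.tip_extent,ctrl.get_obs())
```

```text
pics
station.py
top 467.31662417053604 467.31662417053604 279.9716942828281 208.27029569117553 [[-0.00908539  0.99526332 -0.09679042  0.40820583]
 [-0.99987067 -0.01032646 -0.01232902  0.09955745]
 [-0.01327012  0.09666589  0.99522842  1.304535  ]
 [ 0.          0.          0.          1.        ]]
scene 454.52867552253014 454.52867552253014 280.92103770121344 212.5847347456162 [[ 0.8849343   0.279887   -0.37222918  0.18390622]
 [-0.46567458  0.54242791 -0.69922753 -0.51841688]
 [ 0.0062028   0.79210809  0.61034933  0.65095264]
 [ 0.          0.          0.          1.        ]]
0.022 {'time_s': 0.1, 'qpos': array([ 1.28040096e+00,  3.00395787e-01,  1.52149901e+00, -1.55404793e-05,
        1.32070640e+00, -6.65981036e-02]), 'joint_vel': array([-0.00078741, -0.00146772,  0.00018005, -0.00014709, -0.00015682,
        0.00103638]), 'tau': array([ 2.58354747e-03, -5.32646334e+01, -3.53283906e+01,  7.09332456e-02,
        2.34963780e-02, -1.17168256e-04]), 'ee_pos': array([0.1220096 , 0.53608367, 0.22696235]), 'eef_rot': array([-3.14058535e+00, -5.20973360e-05,  2.91779922e+00]), 'force': array([-0.31394183,  0.50112115,  0.00164648]), 'moment': array([-0.02582095,  0.02216713, -0.0465039 ]), 'grip_force': 0.0, 'grip_width': 0.09379974437087203}
```

View pics/top0.png

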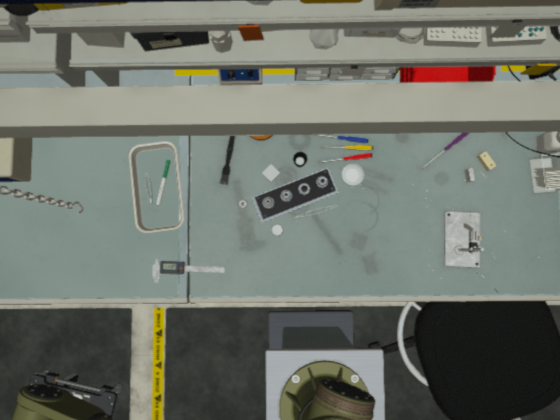

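View pics/scene0.png

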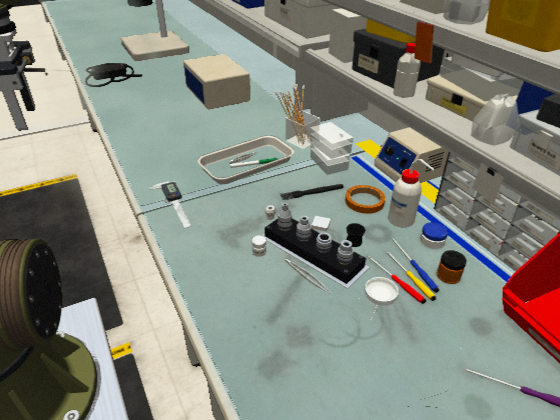

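The rack is around (295,196) in the top view and (315,247) in the scene view. I'll zoom in on both.

Run:
```python
import cv2,numpy as np
a=cv2.imread("pics/top0.png")[160:230,245:345];b=cv2.imread("pics/scene0.png")[190:290,250:380]
a=cv2.resize(a,None,fx=7,fy=7,interpolation=cv2.INTER_CUBIC);b=cv2.resize(b,None,fx=6,fy=6,interpolation=cv2.INTER_CUBIC)
cv2.imwrite("pics/topz.png",a);cv2.imwrite("pics/scz.png",b)
```

```text
(no output)
```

View pics/topz.png

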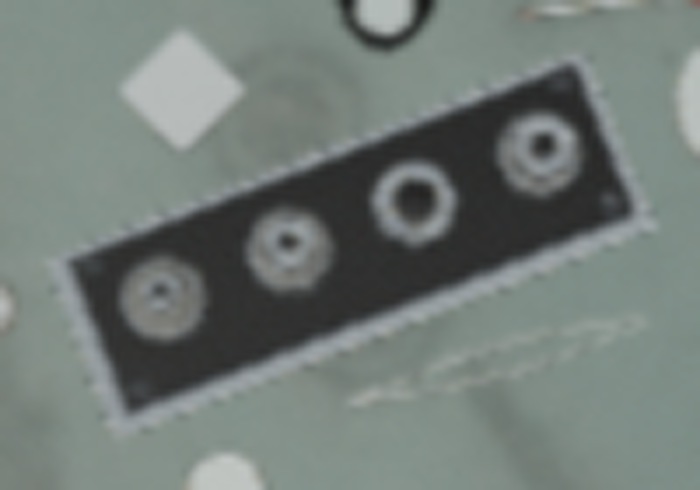

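View pics/scz.png

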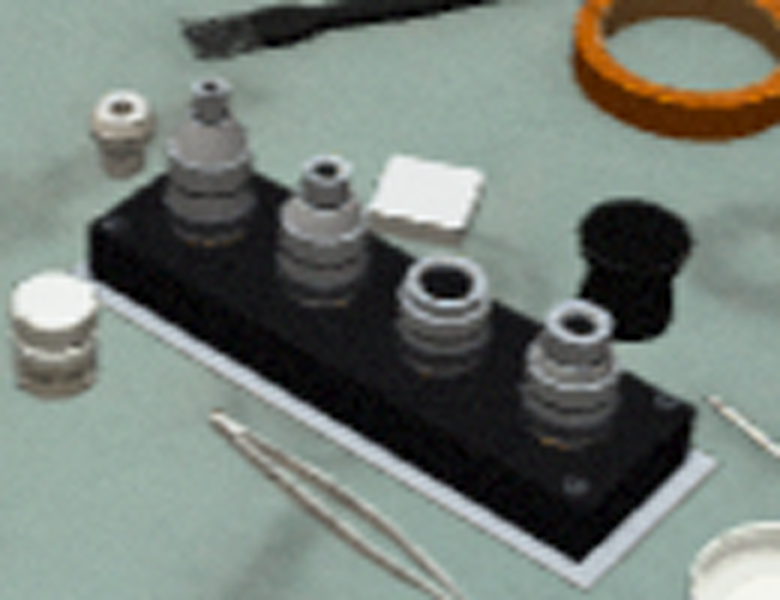

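Along the row from left to right (+y to −y) the objectives are tall (zoom 160,293), middle (289,241), plain (415,200) and short (543,147). The scene view confirms this order. Next I'll compute the rim positions.

Create h.py:
```python
from station import ctrl
import numpy as np
from scipy.spatial.transform import Rotation as R
def ray(c,u,v):
    E=np.array(c["extrinsics"]);d=E[:3,:3]@np.array([(u-c["cx"])/c["fx"],-(v-c["cy"])/c["fy"],-1]);return E[:3,3],d
def onz(c,u,v,z):
    o,d=ray(c,u,v);return o+d*(z-o[2])/d[2]
def rel(p,o=None):
    o=o or ctrl.get_obs();return R.from_euler("xyz",o["eef_rot"]).inv().apply(np.array(p)-o["ee_pos"])
```

Run:
```python
from h import *
t=ctrl.camera("top");s=ctrl.camera("scene")
T=dict(short=(543,147,.069),middle=(289,241,.077),tall=(160,293,.086),plain=(415,199,.056))
S=dict(short=(580,324),middle=(327,168),tall=(210,89),plain=(443,281))
for k,(u,v,z) in T.items():
    a=onz(t,(u+.5)/7-.5+245,(v+.5)/7-.5+160,z);b=onz(s,(S[k][0]+.5)/6-.5+250,(S[k][1]+.5)/6-.5+190,z)
    print(k,a.round(4),b.round(4),rel(a).round(4))
C=[onz(t,(u+.5)/7-.5+245,(v+.5)/7-.5+160,.028) for u,v in((70,262),(575,65),(632,212),(125,412))]
C=np.array(C);print(C.round(4)); print(np.linalg.norm(C[0]-C[1]),np.linalg.norm(C[0]-C[3]),C.mean(0))
d=(C[0]+C[3]-C[1]-C[2])[:2];d/=np.linalg.norm(d)
for i in(78,26,-26,-78):print((C.mean(0)[:2]+d*i/1e3).round(4))
```

```text
short [0.6015 0.0016 0.069 ] [0.6052 0.0037 0.069 ] [-0.5861 -0.4147  0.1584]
middle [0.5654 0.0988 0.077 ] [0.5682 0.1026 0.077 ] [-0.5294 -0.3279  0.1503]
tall [0.5451 0.1474 0.086 ] [0.5482 0.15   0.086 ] [-0.4988 -0.285   0.1413]
plain [0.5838 0.0502 0.056 ] [0.5861 0.0546 0.056 ] [-0.5581 -0.3712  0.1713]
[[ 0.5643  0.185   0.028 ]
 [ 0.6404 -0.0148  0.028 ]
 [ 0.5817 -0.0361  0.028 ]
 [ 0.5049  0.1637  0.028 ]]
0.21386398908904375 0.0630797350782392 [0.5728165  0.07445756 0.028     ]
[0.5449 0.1473]
[0.5635 0.0987]
[0.5821 0.0502]
[0.6007 0.0016]
```

Request:
jog_arm(segments={"tx":[-0.029,-0.029,-0.029,-0.029,-0.029,-0.029,-0.029,-0.029,-0.029,-0.029],"ty":[-0.0205,-0.0205,-0.0205,-0.0205,-0.0205,-0.0205,-0.0205,-0.0205,-0.0205,-0.0205],"tz":[0,0,0,0,0,0,0,0,0,0],"ax":[0,0,0,0,0,0,0,0,0,0],"ay":[0,0,0,0,0,0,0,0,0,0],"az":[0,0,0,0,0,0,0,0,0,0]}, aperture=0, grip_force=5)

```text
time_s: 1.2
ee_pos: [0.3601, 0.2708, 0.2275]
eef_rot: [3.142, 0.0, 2.918]
force: [0.0, 1.0, 0.1]
grip_width: 0.0172
grip_force: 0.0
```

Run:
```python
from h import *
import cv2
w=ctrl.camera("wrist");cv2.imwrite("pics/w1.png",w["pixels"]);print(w["fx"],w["cx"],w["cy"],w["extrinsics"]);print(ctrl.get_obs())
```

```text
325.19226210127806 286.31794971004143 207.39649526328557 [[ 2.22439556e-01 -9.37485233e-01 -2.67660385e-01  2.81293692e-01]
 [ 9.74946430e-01  2.13982691e-01  6.07524998e-02  2.89013901e-01]
 [ 3.20117999e-04 -2.74468295e-01  9.61596096e-01  3.84845427e-01]
 [ 0.00000000e+00  0.00000000e+00  0.00000000e+00  1.00000000e+00]]
{'time_s': 1.25, 'qpos': array([ 5.56368483e-01,  7.69882874e-02,  1.78606018e+00, -1.21242584e-03,
        1.27844336e+00, -7.88666979e-01]), 'joint_vel': array([ 0.0882237 ,  0.00084739,  0.00319029,  0.00770444, -0.00280195,
        0.13704415]), 'tau': array([ 10.58969647, -41.27245188, -33.46573591,   1.15123149,
         0.24290406,   0.98666321]), 'ee_pos': array([0.36243821, 0.26816162, 0.22741385]), 'eef_rot': array([-3.14083993e+00,  8.89656187e-04,  2.91618149e+00]), 'force': array([ 0.18754559, -1.12697888, -1.77210112]), 'moment': array([-0.04750075, -0.00369286, -0.03319779]), 'grip_force': 0.0, 'grip_width': 0.013382833784989123}
```

View pics/w1.png

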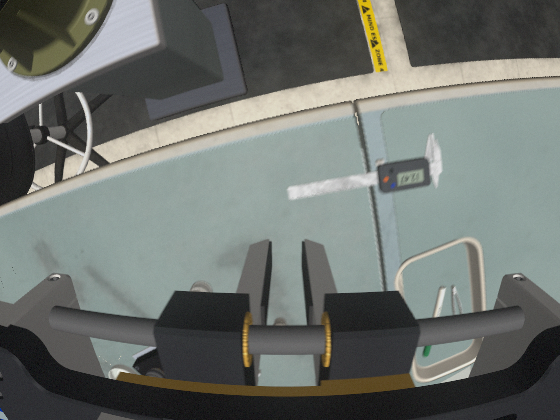

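The wrist view shows the closing fingers at about (290,300), with the caliper and tray beyond them. The rack is hidden behind the gripper, so I'll continue.

Request:
jog_arm(segments={"tx":[-0.029,-0.029,-0.029,-0.029,-0.029,-0.029,-0.029,0,0],"ty":[-0.0205,-0.0205,-0.0205,-0.0205,-0.0205,-0.0205,-0.0205,0,0],"tz":[0,0,0,0,0,0,0,0,0],"ax":[0,0,0,0,0,0,0,0,0],"ay":[0,0,0,0,0,0,0,0,0],"az":[0,0,0,0,0,0,0,0,0]})

```text
time_s: 2.15
ee_pos: [0.5253, 0.0868, 0.227]
eef_rot: [-3.141, -0.001, 2.917]
force: [-0.3, 0.4, 0.1]
grip_width: 0.0001
grip_force: 0.0
```

Run:
```python
from h import *
import cv2
w=ctrl.camera("wrist");cv2.imwrite("pics/w2.png",w["pixels"]);o=ctrl.get_obs();print(o)
for p in((.6033,.0027,.092),(.5668,.1007,.1),(.5466,.1487,.109)):print(rel(p,o))
```

```text
{'time_s': 2.2, 'qpos': array([ 9.59589452e-02,  2.60989831e-01,  1.57129524e+00,  1.21347266e-04,
        1.30995408e+00, -1.25091686e+00]), 'joint_vel': array([ 1.78550719e-02, -1.25971818e-02,  7.55893474e-03, -7.15977682e-05,
       -7.81498177e-04, -7.73734315e-04]), 'tau': array([-1.29672311e+00, -4.99264526e+01, -3.54756010e+01, -3.24310851e-02,
        6.05310383e-02, -4.46148450e-02]), 'ee_pos': array([0.52506045, 0.08733791, 0.22720264]), 'eef_rot': array([-3.14150064e+00, -6.50562832e-04,  2.91764077e+00]), 'force': array([0.08624127, 0.29925471, 0.40671144]), 'moment': array([-0.0307777 ,  0.00372822, -0.03015394]), 'grip_force': 0.0, 'grip_width': 0.0005753784615067229}
[-0.09517042 -0.06513605  0.13514675]
[-0.03781244  0.02230982  0.12717602]
[-0.00745098  0.0646242   0.11819188]
```

View pics/w2.png

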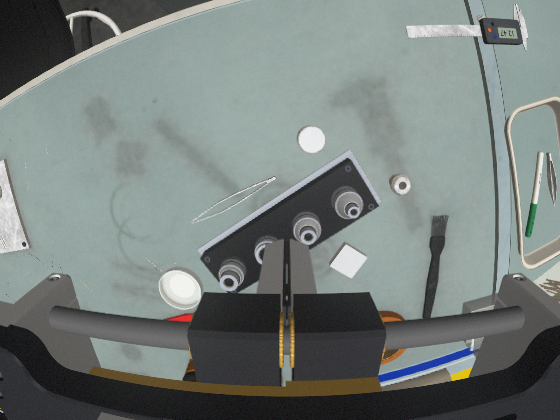

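All four objectives show here: tall near (351,211), middle (309,236), plain partly hidden, and short (230,283). I'll zoom in for accurate rim centres.

Run:
```python
import cv2
a=cv2.imread("pics/w2.png")[180:300,210:370];cv2.imwrite("pics/w2z.png",cv2.resize(a,None,fx=5,fy=5,interpolation=cv2.INTER_CUBIC))
```

```text
(no output)
```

View pics/w2z.png

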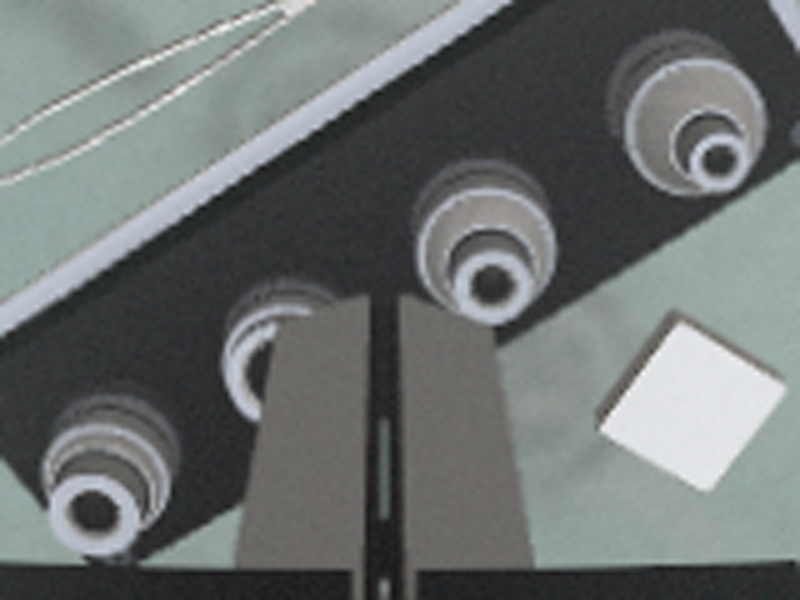

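Zoomed rim centres are tall (720,159), middle (492,286) and short (95,512). The finger gap's near edge is at (384,297).

Run:
```python
from h import *
w=ctrl.camera("wrist");E=np.array(w["extrinsics"]);o=ctrl.get_obs()
def pt(u,v,z):
    u=(u+.5)/5-.5+210;v=(v+.5)/5-.5+180
    x,y=u-w["cx"],v-w["cy"];r=np.hypot(x,y);t=r/w["fx"]
    d=E[:3,:3]@np.array([x/r*np.sin(t),-y/r*np.sin(t),-np.cos(t)]);return E[:3,3]+d*(z-E[2,3])/d[2]
ee=o["ee_pos"]
q=pt(384,297,ee[2]-.022);print("tip",q,rel(q,o))
for k,u,v,z in(("short",95,512,.07),("middle",492,286,.078),("tall",720,159,.087)):
    p=pt(u,v,z);print(k,p.round(4),rel(p,o).round(4))
```

```text
tip [0.5151046  0.08998235 0.20537835] [1.01078231e-02 7.70855184e-05 2.20031177e-02]
short [0.6034 0.0041 0.07  ] [-0.095  -0.0641  0.1573]
middle [0.5665 0.1007 0.078 ] [-0.0377  0.0219  0.1494]
tall [0.5475 0.1494 0.087 ] [-0.0083  0.0652  0.1404]
```

Request:
jog_arm(segments={"tx":[-0.024,-0.024,-0.024,-0.023,0,0,0,0,0,0],"ty":[-0.016,-0.016,-0.016,-0.0165,0,0,0,0,0,0],"tz":[0,0,0,0.02,0.03,0.03,0.03,0.01,0,0],"ax":[0,0,0,0,0,0,0,0,0,0],"ay":[0,0,0,0,0,0,0,0,0,0],"az":[0,0,0,0,0,0,0,0,0,0]})

```text
time_s: 3.25
ee_pos: [0.6043, 0.0035, 0.109]
eef_rot: [3.141, 0.002, 2.918]
force: [-0.4, 1.4, -0.4]
grip_width: 0.0003
grip_force: 0.0
```

Run:
```python
from h import *
o=ctrl.get_obs();print(o["ee_pos"],o["force"],rel((.6033,.0034,.092),o))
```

```text
[0.60428808 0.00349538 0.10903356] [-0.35942711  1.36030307 -0.44367592] [ 0.00097387 -0.00031746  0.01703169]
```

Request:
jog_arm(segments={"tx":[0.001,0,0,0],"ty":[0,0,0,0],"tz":[0.007,0.006,0,0],"ax":[0,0,0,0],"ay":[0,0,0,0],"az":[0,0,0,0]})

```text
time_s: 3.65
ee_pos: [0.6028, 0.0033, 0.0945]
eef_rot: [-3.142, -0.0, 2.918]
force: [0.1, 0.7, 0.1]
grip_width: 0.0004
grip_force: 0.0
```

Request:
jog_arm(segments={"tx":[0,0,0],"ty":[0,0,0],"tz":[0.002,0.002,0],"ax":[0,0,0],"ay":[0,0,0],"az":[0,0,0]})

```text
time_s: 3.95
ee_pos: [0.603, 0.0033, 0.0906]
eef_rot: [3.141, 0.001, 2.918]
force: [0.6, 0.8, 3.9]
grip_width: 0.0005
grip_force: 1.7
```

Request:
jog_arm(segments={"tx":[0,0],"ty":[0,0],"tz":[0.0013,0],"ax":[0,0],"ay":[0,0],"az":[0,0]})

```text
time_s: 4.15
ee_pos: [0.603, 0.0033, 0.0894]
eef_rot: [3.142, 0.001, 2.918]
force: [0.2, 0.2, 4.7]
grip_width: 0.0005
grip_force: 2.3
```

Run:
```python
from h import *
for i in range(3):
    ctrl.camera("top");o=ctrl.get_obs();print(o["ee_pos"],o["force"],o["grip_force"])
```

```text
[0.60295307 0.00328647 0.08939705] [-0.53349256 -0.77989931  5.08779265] 2.30888468620833
[0.60295755 0.00328699 0.08943057] [-0.04894119  0.21769574  5.54227762] 2.3893549424246885
[0.602969   0.00327486 0.08942565] [ 0.56858865 -0.93268095  5.45811976] 2.4112261182744987
```

Request:
jog_arm(segments={"tx":[0,0,0,0,0,0,0,0,0,0],"ty":[0,0,0,0,0,0,0,0,0,0],"tz":[0,0,0,0,-0.002,-0.002,-0.005,-0.02,-0.02,0],"ax":[0,0,0,0,0,0,0,0,0,0],"ay":[0,0,0,0,0,0,0,0,0,0],"az":[0,0,0,0,0,0,0,0,0,0]})

```text
time_s: 5.3
ee_pos: [0.6036, 0.0033, 0.1406]
eef_rot: [3.141, 0.003, 2.918]
force: [-0.6, -0.3, -0.0]
grip_width: 0.0006
grip_force: 0.0
```

Run:
```python
from h import *
o=ctrl.get_obs();print(o["ee_pos"],o["force"],rel((.5666,.1007,.1),o))
```

```text
[0.60356639 0.00329665 0.14057957] [-0.58167142 -0.30411177 -0.02284392] [0.05779071 0.08674983 0.0404392 ]
```

Request:
jog_arm(segments={"tx":[0.019,0.019,0.0192,0,0,0,0,0],"ty":[0.029,0.029,0.0288,0,0,0,0,0],"tz":[0,0,0,0,0.015,0.015,0,0],"ax":[0,0,0,0,0,0,0,0],"ay":[0,0,0,0,0,0,0,0],"az":[0,0,0,0,0,0,0,0]})

```text
time_s: 6.1
ee_pos: [0.5662, 0.1002, 0.1076]
eef_rot: [-3.141, -0.001, 2.917]
force: [-0.3, -1.0, 0.3]
grip_width: 0.0005
grip_force: 0.0
```

Run:
```python
from h import *
o=ctrl.get_obs();print(o["ee_pos"],o["force"],rel((.5666,.1007,.1),o))
```

```text
[0.56616443 0.10016709 0.10763193] [-0.34284794 -1.04573359  0.30799022] [-0.00031518  0.00061962  0.00763131]
```

Request:
jog_arm(segments={"tx":[0,0,0,0,0],"ty":[0.0005,0,0,0,0],"tz":[0.005,0.002,0.0015,0,0],"ax":[0,0,0,0,0],"ay":[0,0,0,0,0],"az":[0,0,0,0,0]})

```text
time_s: 6.6
ee_pos: [0.5665, 0.1011, 0.1]
eef_rot: [3.142, 0.0, 2.918]
force: [-0.8, -1.0, 1.7]
grip_width: 0.0001
grip_force: 1.1
```

Request:
jog_arm(segments={"tx":[0,0,0],"ty":[0,0,0],"tz":[0.0015,0.0013,0],"ax":[0,0,0],"ay":[0,0,0],"az":[0,0,0]})

```text
time_s: 6.9
ee_pos: [0.5665, 0.1011, 0.097]
eef_rot: [3.142, 0.0, 2.918]
force: [-0.3, -0.5, 5.1]
grip_width: 0.0004
grip_force: 2.5
```

Run:
```python
from h import *
for i in range(3):
    ctrl.camera("top");o=ctrl.get_obs();print(o["ee_pos"],o["force"],o["grip_force"])
```

```text
[0.5665014  0.10112157 0.09703477] [-0.50883764 -0.82277954  6.44494769] 2.4883584326016717
[0.56649803 0.10111433 0.0970523 ] [-0.56357514 -0.78211926  5.55451891] 2.4738701366004534
[0.56650224 0.10113592 0.09707156] [-1.66847131  0.00986435  5.39425149] 2.5167749213869683
```

Travel is about 2.9 mm at about 5.3 N, which is half. I'll hold it, release, rise and go on to the tall one.

Request:
jog_arm(segments={"tx":[0,0,0,0,0,0,0,0,0,0],"ty":[0,0,0,0,0,0,0,0,0,0],"tz":[0,0,0,0,-0.002,-0.002,-0.005,-0.02,-0.01,0],"ax":[0,0,0,0,0,0,0,0,0,0],"ay":[0,0,0,0,0,0,0,0,0,0],"az":[0,0,0,0,0,0,0,0,0,0]})

```text
time_s: 8.05
ee_pos: [0.5669, 0.1012, 0.1372]
eef_rot: [3.141, 0.002, 2.918]
force: [0.1, -0.2, 0.4]
grip_width: 0.0004
grip_force: 0.0
```

Run:
```python
from h import *
o=ctrl.get_obs();print(o["ee_pos"],o["force"],rel((.547,.1493,.109),o))
```

```text
[0.5669328  0.10120261 0.13723806] [ 0.13246167 -0.23836447  0.38983055] [0.03017262 0.04245143 0.02820554]
```

Request:
jog_arm(segments={"tx":[0.015,0.0148,0,0,0,0,0,0],"ty":[0.021,0.0215,0,0,0,0,0,0],"tz":[0,0,0,0.012,0.008,0,0,0],"ax":[0,0,0,0,0,0,0,0],"ay":[0,0,0,0,0,0,0,0],"az":[0,0,0,0,0,0,0,0]})

```text
time_s: 8.85
ee_pos: [0.547, 0.1488, 0.116]
eef_rot: [3.141, 0.0, 2.917]
force: [-0.0, -0.2, -0.2]
grip_width: 0.0006
grip_force: 0.0
```

Run:
```python
from h import *
o=ctrl.get_obs();print(o["ee_pos"],o["force"],rel((.547,.1493,.109),o))
```

```text
[0.54699931 0.14884976 0.11598515] [-0.01093573 -0.21418481 -0.15996586] [0.00010113 0.00043829 0.00698518]
```

Request:
jog_arm(segments={"tx":[0,0,0,0,0],"ty":[0.0004,0,0,0,0],"tz":[0.004,0.002,0.001,0,0],"ax":[0,0,0,0,0],"ay":[0,0,0,0,0],"az":[0,0,0,0,0]})

```text
time_s: 9.35
ee_pos: [0.5469, 0.1496, 0.109]
eef_rot: [3.142, 0.0, 2.918]
force: [-0.6, 0.3, 1.7]
grip_width: 0.0009
grip_force: 1.0
```

Request:
jog_arm(segments={"tx":[0,0,0],"ty":[0,0,0],"tz":[0.0015,0.0013,0],"ax":[0,0,0],"ay":[0,0,0],"az":[0,0,0]})

```text
time_s: 9.65
ee_pos: [0.5469, 0.1496, 0.1061]
eef_rot: [3.141, 0.0, 2.918]
force: [-0.3, -0.4, 5.3]
grip_width: 0.0004
grip_force: 2.4
```

Run:
```python
from h import *
for i in range(3):
    ctrl.camera("top");o=ctrl.get_obs();print(o["ee_pos"],o["force"],o["grip_force"])
```

```text
[0.54692481 0.14957174 0.10617734] [-0.44409711 -1.07839618  4.6236563 ] 2.398911116179079
[0.54692715 0.14957099 0.1061947 ] [-0.96009021 -0.3305189   4.09921546] 2.3870353869278915
[0.54690874 0.14958425 0.10620596] [-0.9303726  -0.02576231  5.00886947] 2.485572926234454
```

Request:
jog_arm(segments={"tx":[0,0,0,0,0,0,0,0,0,0],"ty":[0,0,0,0,0,0,0,0,0,0],"tz":[0,0,0,0,-0.002,-0.002,-0.005,-0.03,-0.04,-0.03],"ax":[0,0,0,0,0,0,0,0,0,0],"ay":[0,0,0,0,0,0,0,0,0,0],"az":[0,0,0,0,0,0,0,0,0,0]})

```text
time_s: 10.8
ee_pos: [0.5468, 0.1496, 0.2173]
eef_rot: [3.141, 0.001, 2.918]
force: [0.4, 0.1, 0.0]
grip_width: 0.0006
grip_force: 0.0
```

Request:
jog_arm(segments={"tx":[0.03,0.03,0.03,0.03,0,0],"ty":[0.03,0.03,0.03,0.03,0,0],"tz":[0,0,0,0,0,0],"ax":[0,0,0,0,0,0],"ay":[0,0,0,0,0,0],"az":[0,0,0,0,0,0]})

```text
time_s: 11.4
ee_pos: [0.4561, 0.2936, 0.2151]
eef_rot: [-3.141, -0.0, 2.92]
force: [0.5, -0.2, -0.2]
grip_width: 0.0006
grip_force: 0.0
```

Run:
```python
from h import *
import cv2
a=ctrl.camera("top")["pixels"][160:230,245:345];b=ctrl.camera("scene")["pixels"][190:290,250:380]
cv2.imwrite("pics/end.png",np.vstack([cv2.resize(a,(520,300)),cv2.resize(b,(520,300))]))
```

```text
(no output)
```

View pics/end.png

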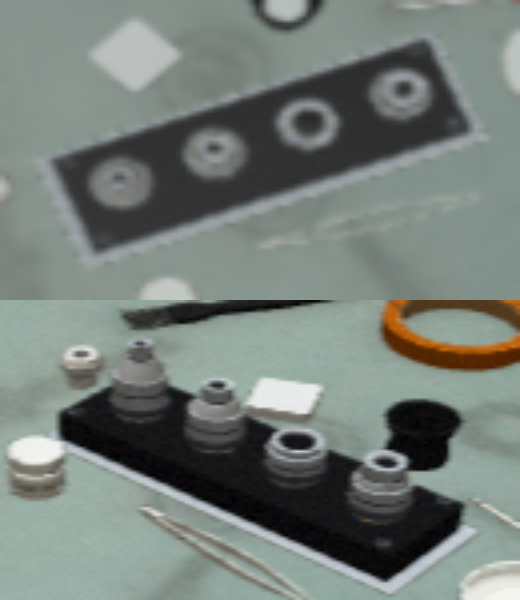

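In both views all four objectives stand upright in their places with their noses out, and nothing else has moved.

```bash
python3 -c "
from station import ctrl
print(ctrl.hand_in())"
```

```text
the job is handed in; nothing more can be done
None
```

I pressed the short, middle and tall noses in that order, each about half its travel (2.6–2.9 mm, roughly 5 N) for over half a second, then released each; in the last pictures all the noses are out and nothing has visibly moved. The job is handed in, but no verdict came back.

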